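# Unclip a plug-in module from the data logger

### The job

The orange input module of the data logger is faulty. Pinch its two sprung side tabs together to unlatch it, lift it straight out of its bay, set it down (do not drop it) standing upright in the steel tray and let go. Leave the blue module snapped in.

Things in the scene. Friction and masses are not known exactly. Their poses are not given: they have to be found in the camera images.
- orange_mid (a point): centre of the upright orange module, 38 mm above its underside, 58 mm above the bench at the start. Block 27 (x) x 44 (y) mm, top 34 mm above this point; a white sprung tab (4 mm thick, 30 wide) on each x side, top 38 mm above. Tab outer faces: 50 mm apart, 36 fully pinched. Grip them 5 to 38 mm above this point (20 is good), closing along x. z up. About 125 g
- logger: data logger: fixed dark box 140 (x) x 220 (y) x 55 mm high, origin under its centre. In its flat top two bays, centres 50 mm to either side along y, hold the modules (axes parallel to the logger's, 2 mm play). A barb low on each tab hooks under the bay's rim: both tabs must go in 5 mm or more to free it. 40 mm of straight lift clears the top
- orange_tab_a (a joint): inward travel in m of the orange module's tab on its +x side: 0 = sprung out (latched), 0.007 = fully pinched; the spring pushes back with 2 N at the start and 5.5 N at the end of travel
- orange_tab_b (a joint): the same for the tab on its -x side
- blue_mid (a point): centre of the blue module, half-way up: same shape and axes as the orange one, snapped into the other bay of the logger, 100 mm from it along their y axes; stays there
- tray_in (a point): centre of the inner floor of a fixed open steel tray, outer 180 (x) by 140 (y) by 22 mm high, walls and floor about 4 to 5 mm thick; z is up
Mind the look-alikes: they are no part of the job. Of the things that look like the part that bears orange_mid, the middle-sized one is meant.

How it is judged (in metres and radians):
On the way, in this order (a step that is already met when the one before it is completed fails the run):
1. both tabs of the orange module are pinched in by 5 mm or more while it still sits in its bay (value of joint each of orange_tab_a, orange_tab_b above 0.005 m and distance of orange_mid from where it was at the start of the episode below 0.01 m), for 0.05 s.
2. the orange module is lifted out of its bay (its centre over 95 mm above the bench) (height (world z) of orange_mid above 0.095 m), for 0.05 s.
3. the orange module stands in the tray with the gripper still at it (not dropped) (z of orange_mid in the frame of tray_in below 0.045 m and horizontal distance between orange_mid and tray_in below 0.09 m and distance between the grasp point and orange_mid below 0.07 m), for 0.05 s.
At the end, for the whole second after the job is handed in: the orange module stands upright (within about 8 degrees) on the tray's floor, wholly inside its walls (centre within 66 mm along the tray's x and 46 mm along its y of the tray's centre), released with its tabs sprung out; the blue module is still snapped in (within 15 mm of its start) (x of orange_mid in the frame of tray_in between -0.066 and 0.066 m and y of orange_mid in the frame of tray_in between -0.046 and 0.046 m and z of orange_mid in the frame of tray_in between 0.03 and 0.045 m and angle between orange_mid's own z axis and vertical below 0.15 rad and distance of blue_mid from where it was at the start of the episode below 0.015 m and value of joint each of orange_tab_a, orange_tab_b below 0.002 m); the robot touches nothing.
It fails at once if the blue module is pulled or pushed more than 15 mm from its place (distance of blue_mid from where it was at the start of the episode above 0.015 m).
It also fails if it takes over 37 s, if anything falls off the work surface, if the arm or the gripper's body presses on something with over 40 N, if the wrist force passes 120 N, or if a joint passes its speed limit or range.

### The arm

A 6-joint arm with a two-finger parallel gripper is mounted at the origin on the work surface. World frame = base frame: x ahead of the robot, y to its left, z up, the work surface at z = 0. Lengths are in m, angles in degrees, forces in N, time in s.
With the tool pointing down it reaches from about 0.375 to 0.9 m from the base axis. Payload 3.1 kg.
Tool frame: the origin (TCP) lies between the finger pads; the fingertips stand 19 mm ahead of it and the grasp point (between the pads) is the TCP; z points along the fingers, y is the direction in which the jaws open and shut (so a half turn about z gives the same grasp; the last joint's range is limited). The gripper opens to 87 mm and grips with 3 to 60 N. Pads are 19 mm wide; open, the fingers measure 117 mm over their backs; the gripper's body (75 mm by 190 mm) begins 51 mm behind the grasp point.
Start: joints at [-82.133, 30.224, 82.088, -0, 67.689, -10.227], TCP at [0.194, -0.594, 0.242] pointing down, gripper open.
Joint ranges: [-176.69, 176.69], [-43.24, 126.21], [12.49, 139.97], [-82, 262], [0, 151.66], [-163.58, 163.58]. Speed limits (degrees/s): [159.86, 159.86, 180, 180, 180, 180].

### API

Orientations are given as a 3x3 rotation matrix whose columns are the frame's x, y, z axes.
In Python, from rig import bot gives the robot as it stands. The module is installed in compiled form; this text tells all that it offers.
- The arm moves only by the tool play_rows, never from a script. Its argument "increments" is a list of rows, each an object with "dp": the shift along the world's x, y, z in mm, a list of three; "turn": the turn about the world's z in rad. In form: [{"dp": [tx, ty, tz], "turn": turn}, ...]. A call has exactly 5 rows; each row shifts and turns the pose as measured when the row begins; what a row does not reach is not made up. A row lasts 1/10 s, in which the tool goes at most 50 mm and 8.59 degrees, less where a joint would pass 70% of its speed; a pose out of reach is approached as far as the arm can. A call with a gripper value outside its range is refused whole. "claw" is the opening, from 0 (shut) to 1 (fully open), set as the call begins (left out, the last holds). The fingers move at their own pace and stop on an object; the grip force is fixed at half the most. Time passes only in rows, so rows that do not move let the fingers close, or fill a call up. It gives the time, the measured TCP pose, the force and the opening at its end, in the units of the state.
- bot.read_state(): the state, without advancing time (a new reading comes with each control period).
- bot.capture(name): name is "side" or "top"; returns (picture, depth): 384x512x3 uint8, blue, green, red; 384x512 float32, m along the optical axis (not along the pixel's ray), 0 where there is no reading.
- bot.get_calibration(name): a dict with "K" (3x3 intrinsics, pixels), "k1" (the pictures are not rectified: a ray, as slopes to the right and down, at radius r is drawn at 1 + k1 r^2 times it, then the intrinsics apply), "xyz" and "attitude" of the camera in the world. Camera axes: x right, y up, looking along -z (the intrinsics and any distortion apply to the point x, -y, -z); pixel columns grow to the right and rows downward; lengths in m; the calibration is good to about 2 mm. A picture is of the moment at which its call begins. get_calibration takes no time and is no camera call.
- bot.hand_in(): hands the job in, once; it reports no verdict.
The state is a dict: "time_s": time; "joint_positions": joint angles; "qvel": joint speeds; "tau": joint torques, N m; "position": TCP position; "tcp_rot": TCP orientation; "force": force on the tool from outside, world axes, zero at the start; "moment": the same for the moment, N m; "opening": opening from 0.0 (shut) to 1.0 (fully open).
Only numpy, scipy, OpenCV 4.12 (cv2) and the standard library are available. Lean on these libraries where they do the work, as an engineer would, in place of code of your own. Each camera call takes 0.05 s, during which the arm holds its last target.

## Working session

There is one attempt and no reset: what is moved stays moved. The work goes in short steps, Python scripts to look and compute and a tool call to move; the robot and the scene stay as the last step left them, time stands still between calls to the robot, and variables do not carry over. Pictures are saved under pics/ and viewed, and the job is handed in when it is done.

Besides the shell and the picture viewer there is one more tool, called after "Request:" as name([rows], argument=value, ...), one row to a line, values as JSON. play_rows: Moves the arm, as the interface text tells. Its arguments: {"type":"object","properties":{"increments":{"type":"array"},"claw":{"type":"number"}},"required":["increments"]}

```bash
mkdir -p pics; cat > h.py <<'E'
import numpy as np, cv2
from rig import bot
def cap(n,tag):
    im,d=bot.capture(n); cv2.imwrite(f'pics/{tag}.png',im); np.save(f'pics/{tag}.npy',d); return im,d
def cloud(n,d):
    c=bot.get_calibration(n);K=np.array(c['K'],float);k1=c['k1']
    h,w=d.shape;u,v=np.meshgrid(np.arange(w),np.arange(h))
    p=cv2.undistortPoints(np.stack([u,v],-1).reshape(-1,1,2).astype(float),K,np.array([k1,0,0,0,0.]),None,None).reshape(h,w,2)
    R=np.array(c['attitude'],float).reshape(3,3) if np.size(c['attitude'])==9 else None
    P=np.stack([p[...,0]*d,-p[...,1]*d,-d],-1)
    return P@R.T+np.array(c['xyz'])
E
python3 - <<'E'
from h import *
for n in('top','side'):
    print(n,bot.get_calibration(n)); cap(n,n+'0')
print(bot.read_state())
E
```

```text
top {'K': array([[433.20373034,   0.        , 256.16034053],
       [  0.        , 433.20373034, 184.57794271],
       [  0.        ,   0.        ,   1.        ]]), 'k1': -0.08074420971068641, 'xyz': array([ 0.33133692, -0.0864512 ,  0.94744117]), 'attitude': array([[ 5.12911189e-04,  9.83738512e-01, -1.79605892e-01],
       [-9.99904163e-01,  2.98933500e-03,  1.35177187e-02],
       [ 1.38348027e-02,  1.79581746e-01,  9.83645767e-01]])}
side {'K': array([[430.50673107,   0.        , 254.605816  ],
       [  0.        , 430.50673107, 197.17945509],
       [  0.        ,   0.        ,   1.        ]]), 'k1': 0.024575408163648643, 'xyz': array([0.18400128, 0.82341784, 0.61496582]), 'attitude': array([[-0.95468035,  0.13568265, -0.26490687],
       [-0.29710585, -0.48739327,  0.82108216],
       [-0.01770722,  0.86257639,  0.50561688]])}
{'time_s': 0.1, 'joint_positions': array([-8.21334498e+01,  3.02730259e+01,  8.21491418e+01, -1.48482727e-03,
        6.76877653e+01, -1.02267732e+01]), 'qvel': array([ 0.09593329, -0.05300404, -0.17961982, -0.02817177,  0.0811564 ,
       -0.11711336]), 'tau': array([-1.19935744e-04, -4.40983629e+01, -1.77151680e+01,  6.34056260e-02,
        5.33848896e-02, -4.07481366e-05]), 'position': array([ 0.19404467, -0.59346616,  0.24067548]), 'tcp_rot': array([[ 9.50548911e-01,  3.10574767e-01, -2.86353258e-04],
       [ 3.10574737e-01, -9.50547070e-01,  1.89735388e-03],
       [ 3.17077988e-04, -1.89246175e-03, -9.99998159e-01]]), 'force': array([-0.35267639, -0.15479209, -0.65277644]), 'moment': array([-0.02167759, -0.02241704, -0.07210557]), 'opening': 0.9966505575105182}
```

View pics/top0.png

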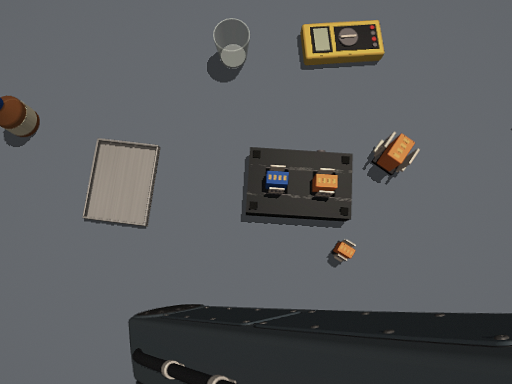

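View pics/side0.png

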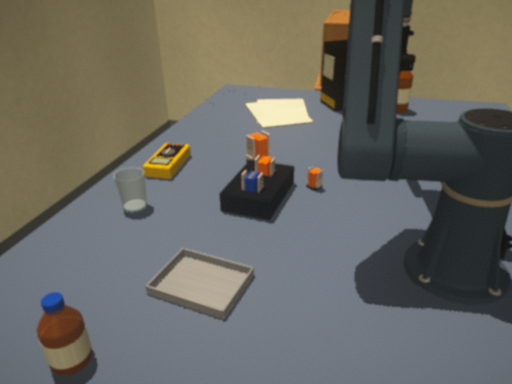

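Orange candidates in the top picture are the large one at (396,152) on the bench, the one in the logger at (326,183), and the small one at (345,250) on the bench. The one in the logger should be the middle-sized one. I'll measure all three and confirm in a crop.

```bash
python3 - <<'E'
from h import *
d=np.load('pics/top0.npy');im=cv2.imread('pics/top0.png')
P=cloud('top',d)
hsv=cv2.cvtColor(im,cv2.COLOR_BGR2HSV)
for n,m in (('orange',(hsv[...,0]<16)&(hsv[...,1]>150)&(hsv[...,2]>100)),('blue',(hsv[...,0]>105)&(hsv[...,0]<130)&(hsv[...,1]>170)&(hsv[...,2]>60))):
    k,l,s,c=cv2.connectedComponentsWithStats(m.astype(np.uint8))
    for i in range(1,k):
        if s[i,4]<40: continue
        q=P[l==i]; z=np.percentile(q[:,2],80); t=q[abs(q[:,2]-z)<.006][:,:2].astype(np.float32)
        print(n,c[i].round(),s[i,4],'z',z.round(4),cv2.minAreaRect(t*1000), t.mean(0))
# logger top
z=P[...,2]
m=(np.abs(z-.055)<.008)&(np.arange(512)[None]>230)&(np.arange(512)[None]<365)&(np.arange(384)[:,None]>135)&(np.arange(384)[:,None]<230)
print('logger',m.sum(),np.median(z[m]),cv2.minAreaRect((P[m][:,:2]*1000).astype(np.float32)))
# tray
u=np.arange(512)[None];v=np.arange(384)[:,None]
b=(u>75)&(u<170)&(v>130)&(v<235)
m=b&(z>.014)&(z<.03); print('tray rim',m.sum(),np.median(z[m]),cv2.minAreaRect((P[m][:,:2]*1000).astype(np.float32)))
print('tray floor z',z[180:190,118:128].mean(),'bench',np.median(z[250:280,100:200]))
cv2.imwrite('pics/crop0.png',cv2.resize(im[110:290,235:435],None,fx=4,fy=4,interpolation=cv2.INTER_CUBIC)[:600,:800])
E
```

```text
orange [ 11. 100.] 57 z 0.1116 ((660.3265380859375, 423.3643798828125), (13.996943473815918, 7.520423412322998), 57.633277893066406) [0.65998405 0.4224916 ]
orange [400. 148.] 346 z 0.0949 ((565.3303833007812, -396.72369384765625), (35.36137771606445, 56.15898895263672), 51.85617446899414) [ 0.5644595 -0.3960404]
orange [326. 181.] 189 z 0.0936 ((496.6235656738281, -239.2558135986328), (41.37703323364258, 27.29751205444336), 88.1834945678711) [ 0.49581435 -0.23890443]
orange [346. 250.] 130 z 0.0559 ((359.1037902832031, -283.0281066894531), (32.722068786621094, 20.63874626159668), 58.558128356933594) [ 0.3587006  -0.28255522]
logger 5708 0.05527635544573739 ((500.1983642578125, -190.43995666503906), (219.10708618164062, 141.44195556640625), 86.36124420166016)
tray rim 714 0.02119555213933466 ((508.51513671875, 198.06161499023438), (141.23951721191406, 181.48358154296875), 83.33118438720703)
tray floor z 0.004319386990836857 bench 0.00020493477109673197
```

View pics/crop0.png

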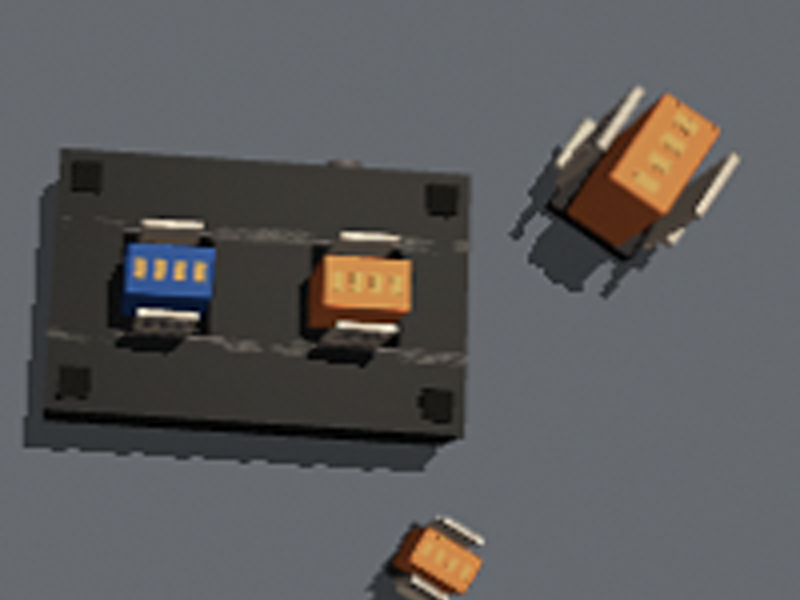

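The crop shows the logger's orange module at top-picture (326,182). It measures 41x27 mm with its top at z=0.094, so it is the middle-sized one; the large one is 56x35 and the small one 33x21. Centre is about (497,-240), logger yaw -3.6°. The tray is centred at (508.5,198) with yaw -6.7°.

Request:
play_rows([
  {"dp":[30,35,0],"turn":0.12},
  {"dp":[30,35,0],"turn":0.12},
  {"dp":[30,35,0],"turn":0.12},
  {"dp":[30,35,0],"turn":0.12},
  {"dp":[30,35,0],"turn":0.12},
], claw=1)

```text
time_s: 0.6
position: [0.3431, -0.418, 0.238]
tcp_rot: [[0.6, 0.8, -0.001], [0.8, -0.6, 0.0], [-0.0, -0.001, -1.0]]
force: [1.4, 0.6, 0.8]
opening: 0.999
```

Request:
play_rows([
  {"dp":[30,35,0],"turn":0.12},
  {"dp":[30,35,0],"turn":0.12},
  {"dp":[30,35,0],"turn":0.12},
  {"dp":[30,35,0],"turn":0.12},
  {"dp":[30,35,0],"turn":0.1},
])

```text
time_s: 1.1
position: [0.4969, -0.234, 0.2366]
tcp_rot: [[0.04, 0.999, -0.004], [0.999, -0.04, 0.002], [0.001, -0.004, -1.0]]
force: [-0.0, -0.5, 0.5]
opening: 0.994
```

```bash
python3 - <<'E'
from h import *
s=bot.read_state();print(s['position'],np.degrees(np.arctan2(s['tcp_rot'][1,1],s['tcp_rot'][0,1])),s['joint_positions'].round(1))
E
```

```text
[ 0.4969433  -0.23402769  0.23657257] -2.296812829288798 [-36.8  24.8  93.2  -0.1  62.2 -34.5]
```

Request:
play_rows([
  {"dp":[0,-6,-25],"turn":-0.023},
  {"dp":[0,0,-25],"turn":0},
  {"dp":[0,0,-25],"turn":0},
  {"dp":[0,0,-25],"turn":0},
  {"dp":[0,0,0],"turn":0},
])

```text
time_s: 1.6
position: [0.5019, -0.2317, 0.1336]
tcp_rot: [[0.048, 0.999, -0.001], [0.999, -0.048, 0.002], [0.002, -0.001, -1.0]]
force: [-0.5, 0.8, 0.3]
opening: 0.998
```

```bash
python3 - <<'E'
from h import *
s=bot.read_state();print(s['position'],np.degrees(np.arctan2(s['tcp_rot'][1,1],s['tcp_rot'][0,1])))
a,_=cap('side','side1'); 
cv2.imwrite('pics/side1c.png',cv2.resize(a[80:230,180:360],None,fx=4,fy=4,interpolation=cv2.INTER_CUBIC))
E
```

```text
[ 0.50192296 -0.23167247  0.13363437] -2.7458887914681034
```

View pics/side1c.png

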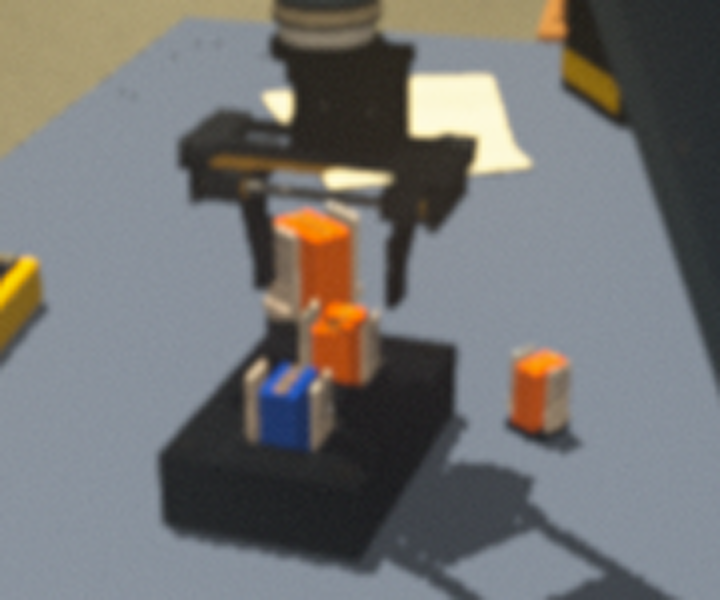

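The crop shows the open jaws above the logger, with finger tips at crop (262,285) and (395,300). The target at (340,345) lies between and below them, and the larger module is behind at (315,255). I'll centre and settle.

Request:
play_rows([
  {"dp":[-5,-8,0],"turn":-0.016},
  {"dp":[0,0,0],"turn":0},
  {"dp":[0,0,0],"turn":0},
  {"dp":[0,0,0],"turn":0},
  {"dp":[0,0,0],"turn":0},
])

```text
time_s: 2.15
position: [0.4996, -0.2438, 0.1399]
tcp_rot: [[0.067, 0.998, 0.009], [0.998, -0.067, -0.005], [-0.005, 0.009, -1.0]]
force: [0.6, 0.3, -0.7]
opening: 1.001
```

```bash
python3 - <<'E'
from h import *
s=bot.read_state();print(s['position'],np.degrees(np.arctan2(s['tcp_rot'][1,1],s['tcp_rot'][0,1])),s['qvel'].round(2))
a,d=cap('top','top1'); P=cloud('top',d)
cv2.imwrite('pics/top1c.png',cv2.resize(a[110:240,235:385],None,fx=4,fy=4,interpolation=cv2.INTER_CUBIC))
E
```

```text
[ 0.4995546  -0.24375411  0.13993321] -3.824308720813473 [-0.17 -0.59 -0.26 -0.05  0.14 -0.01]
```

View pics/top1c.png

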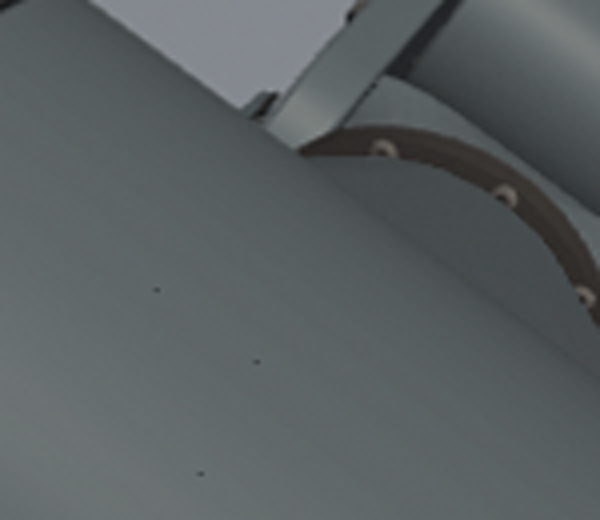

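The top view is blocked by the arm at this point, so I'll go on the measured numbers.

Request:
play_rows([
  {"dp":[-2.5,3,-10],"turn":0.003},
  {"dp":[0,0,-10],"turn":0},
  {"dp":[0,0,-5],"turn":0},
  {"dp":[0,0,0],"turn":0},
  {"dp":[0,0,0],"turn":0},
])

```text
time_s: 2.7
position: [0.4964, -0.2397, 0.1122]
tcp_rot: [[0.063, 0.998, 0.008], [0.998, -0.063, -0.004], [-0.004, 0.008, -1.0]]
force: [-0.8, 0.3, 0.8]
opening: 1.003
```

```bash
cat > st.py <<'E'
from h import *
for i in range(1):
    s=bot.read_state();print(s['time_s'],s['position'].round(4),np.degrees(np.arctan2(s['tcp_rot'][1,1],s['tcp_rot'][0,1])).round(2),'tilt',s['tcp_rot'][:2,2].round(4),s['qvel'].round(2),s['force'].round(1),s['moment'].round(2),s['opening'].round(3))
E
python3 st.py
```

```text
Traceback (most recent call last):
  File "st.py", line 3, in <module>
    s=bot.read_state();print(s['time_s'],s['position'].round(4),np.degrees(np.arctan2(s['tcp_rot'][1,1],s['tcp_rot'][0,1])).round(2),'tilt',s['tcp_rot'][:2,2].round(4),s['qvel'].round(2),s['force'].round(1),s['moment'].round(2),s['opening'].round(3))
                                                                                                                                                                                                                                    ^^^^^^^^^^^^^^^^^^
AttributeError: 'float' object has no attribute 'round'
```

Request:
play_rows([
  {"dp":[0,0,-10],"turn":0},
  {"dp":[0,0,-10],"turn":0},
  {"dp":[0,0,-6],"turn":0},
  {"dp":[0,0,0],"turn":0},
  {"dp":[0,0,0],"turn":0},
])

```text
time_s: 3.2
position: [0.4964, -0.2397, 0.0834]
tcp_rot: [[0.063, 0.998, 0.007], [0.998, -0.063, -0.004], [-0.004, 0.008, -1.0]]
force: [-0.5, -0.4, 0.4]
opening: 1.002
```

```bash
sed -i "s/s\['opening'\].round(3)/s['opening']/" st.py; python3 st.py; python3 - <<'E'
from h import *
a,_=cap('side','side2'); 
cv2.imwrite('pics/side2c.png',cv2.resize(a[100:220,200:330],None,fx=5,fy=5,interpolation=cv2.INTER_CUBIC)[:600,:800])
E
```

```text
3.2 [ 0.4964 -0.2397  0.0834] -3.6 tilt [ 0.0073 -0.0041] [-0.03  0.64  0.2  -0.07 -0.21  0.01] [-0.5 -0.4  0.4] [-0.02 -0.06  0.04] 1.0022343258341897
```

View pics/side2c.png

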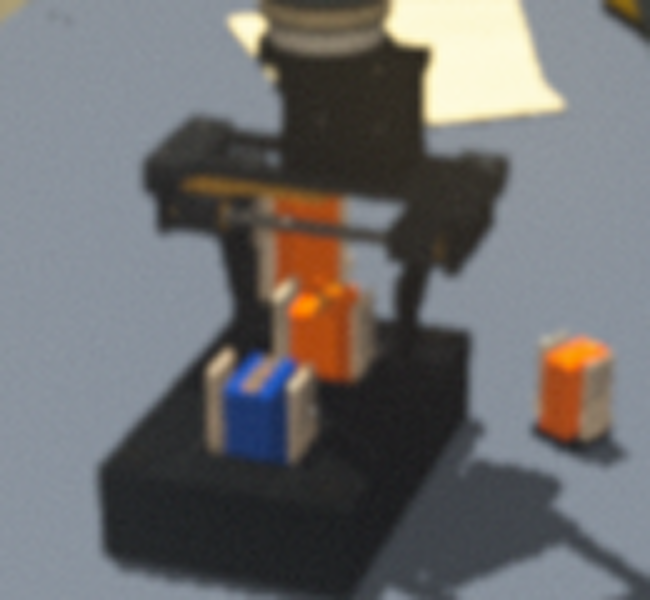

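The fingers straddle the module in the bay, in the crop at (240,330) and (405,340), with the module at (320,335). Now I'll close.

Request:
play_rows([
  {"dp":[0,0,-3],"turn":0},
  {"dp":[0,0,0],"turn":0},
  {"dp":[0,0,0],"turn":0},
  {"dp":[0,0,0],"turn":0},
  {"dp":[0,0,0],"turn":0},
], claw=0)

```text
time_s: 3.75
position: [0.497, -0.2401, 0.0812]
tcp_rot: [[0.063, 0.998, 0.009], [0.998, -0.063, -0.005], [-0.005, 0.009, -1.0]]
force: [0.7, 0.8, 0.2]
opening: 0.633
```

Request:
play_rows([
  {"dp":[0,0,0],"turn":0},
  {"dp":[0,0,0],"turn":0},
  {"dp":[0,0,0],"turn":0},
  {"dp":[0,0,0],"turn":0},
  {"dp":[0,0,0],"turn":0},
])

```text
time_s: 4.25
position: [0.4969, -0.2401, 0.0819]
tcp_rot: [[0.063, 0.998, 0.009], [0.998, -0.063, -0.006], [-0.005, 0.01, -1.0]]
force: [-0.3, 0.6, -0.8]
opening: 0.375
```

```bash
python3 st.py; python3 - <<'E'
from h import *
a,_=cap('side','side3'); 
cv2.imwrite('pics/side3c.png',cv2.resize(a[100:220,200:330],None,fx=5,fy=5,interpolation=cv2.INTER_CUBIC)[:600,:800])
E
```

```text
4.25 [ 0.4969 -0.2401  0.0819] -3.59 tilt [ 0.0092 -0.0057] [-0.02 -0.02 -0.03 -0.02 -0.09  0.01] [-0.3  0.6 -0.8] [-0.08 -0.09  0.02] 0.3753135093374284
```

View pics/side3c.png

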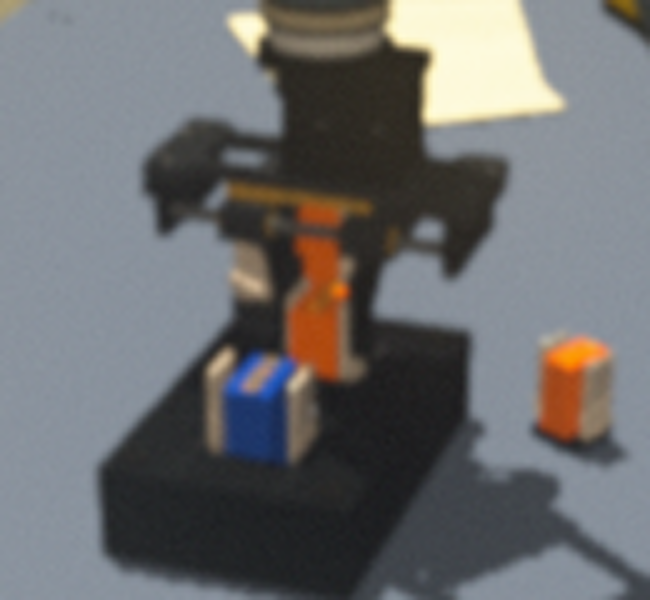

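Fingers are closed on the tabs. The opening reads 33 mm, so I'll let it settle.

Request:
play_rows([
  {"dp":[0,0,0],"turn":0},
  {"dp":[0,0,0],"turn":0},
  {"dp":[0,0,0],"turn":0},
  {"dp":[0,0,0],"turn":0},
  {"dp":[0,0,0],"turn":0},
])

```text
time_s: 4.8
position: [0.4969, -0.2402, 0.0819]
tcp_rot: [[0.063, 0.998, 0.009], [0.998, -0.063, -0.006], [-0.005, 0.009, -1.0]]
force: [-0.4, -0.9, 0.5]
opening: 0.375
```

Request:
play_rows([
  {"dp":[0,0,5],"turn":0},
  {"dp":[0,0,8],"turn":0},
  {"dp":[0,0,8],"turn":0},
  {"dp":[0,0,4],"turn":0},
  {"dp":[0,0,0],"turn":0},
])

```text
time_s: 5.3
position: [0.4968, -0.2399, 0.1089]
tcp_rot: [[0.063, 0.998, 0.009], [0.998, -0.063, -0.005], [-0.005, 0.009, -1.0]]
force: [0.7, 0.1, -1.7]
opening: 0.377
```

```bash
python3 st.py; python3 - <<'E'
from h import *
a,_=cap('side','side4'); 
cv2.imwrite('pics/side4c.png',cv2.resize(a[100:220,200:330],None,fx=5,fy=5,interpolation=cv2.INTER_CUBIC)[:600,:800])
E
```

```text
5.3 [ 0.4968 -0.2399  0.1089] -3.59 tilt [ 0.0088 -0.0053] [ 0.03 -0.29 -0.1   0.04 -0.04  0.07] [ 0.7  0.1 -1.7] [-0.03 -0.12  0.08] 0.37687645718349055
```

View pics/side4c.png

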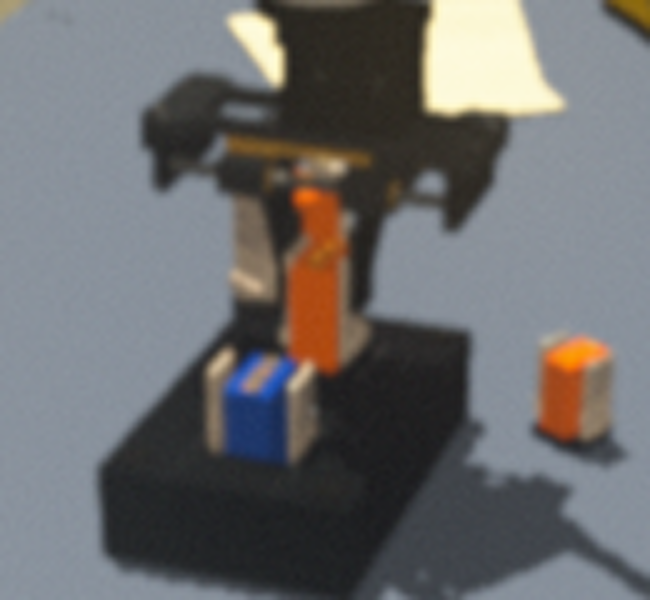

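It unlatched: the force is about its 1.2 N weight, and the module (crop 318,300) has risen with the gripper. The blue one at (265,410) has not moved. I'll keep lifting.

Request:
play_rows([
  {"dp":[0,0,12],"turn":0},
  {"dp":[0,0,18],"turn":0},
  {"dp":[0,0,20],"turn":0},
  {"dp":[0,0,18],"turn":0},
  {"dp":[0,0,8],"turn":0},
])

```text
time_s: 5.85
position: [0.4951, -0.2387, 0.1877]
tcp_rot: [[0.063, 0.998, 0.005], [0.998, -0.063, -0.002], [-0.002, 0.005, -1.0]]
force: [0.3, -0.4, -0.5]
opening: 0.378
```

```bash
python3 st.py; python3 - <<'E'
from h import *
a,_=cap('side','side5'); 
cv2.imwrite('pics/side5c.png',cv2.resize(a[80:220,200:340],None,fx=4,fy=4,interpolation=cv2.INTER_CUBIC)[:600,:800])
E
```

```text
5.85 [ 0.4951 -0.2387  0.1877] -3.6 tilt [ 0.0047 -0.0021] [-0.04 -6.62 -3.49  0.09 11.26  0.07] [ 0.3 -0.4 -0.5] [-0.06 -0.1  -0.04] 0.3784336104180269
```

View pics/side5c.png

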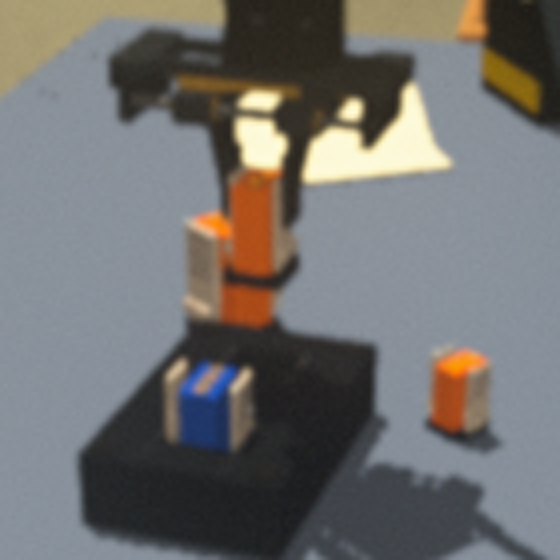

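Module (crop 252,245) is out of the bay and held upright, and the blue one is unmoved. Next is the carry to the tray.

Request:
play_rows([
  {"dp":[1,15,0],"turn":-0.005},
  {"dp":[1,25,0],"turn":-0.005},
  {"dp":[1,35,0],"turn":-0.005},
  {"dp":[1,38,0],"turn":-0.005},
  {"dp":[1,38,0],"turn":-0.005},
])

```text
time_s: 6.4
position: [0.4989, -0.0843, 0.1861]
tcp_rot: [[0.099, 0.995, 0.004], [0.995, -0.099, -0.002], [-0.002, 0.004, -1.0]]
force: [0.5, -0.1, -1.7]
opening: 0.373
```

Request:
play_rows([
  {"dp":[1,38,0],"turn":-0.005},
  {"dp":[1,38,0],"turn":-0.005},
  {"dp":[1,38,0],"turn":-0.005},
  {"dp":[1,35,0],"turn":-0.005},
  {"dp":[1,30,0],"turn":-0.005},
])

```text
time_s: 6.9
position: [0.4961, 0.1081, 0.1814]
tcp_rot: [[0.125, 0.992, -0.01], [0.992, -0.125, 0.002], [0.001, -0.01, -1.0]]
force: [0.1, -0.9, -1.5]
opening: 0.373
```

```bash
python3 st.py
```

```text
6.9 [0.4961 0.1081 0.1814] -7.2 tilt [-0.0096  0.0023] [37.04  4.88 -7.96  0.33  4.15 39.24] [ 0.1 -0.9 -1.5] [-0.01 -0.14 -0.01] 0.37338135421989394
```

Request:
play_rows([
  {"dp":[4,28,0],"turn":0},
  {"dp":[4,20,0],"turn":0},
  {"dp":[3,12,0],"turn":0},
  {"dp":[2,5,0],"turn":0},
  {"dp":[0,0,0],"turn":0},
])

```text
time_s: 7.4
position: [0.5019, 0.1828, 0.1771]
tcp_rot: [[0.118, 0.993, -0.022], [0.993, -0.118, 0.002], [-0.0, -0.022, -1.0]]
force: [0.6, 0.4, -0.8]
opening: 0.377
```

```bash
python3 st.py; python3 - <<'E'
from h import *
a,d=cap('side','side6'); 
cv2.imwrite('pics/side6c.png',cv2.resize(a[100:340,100:320],None,fx=2.5,fy=2.5,interpolation=cv2.INTER_CUBIC))
E
```

```text
7.4 [0.5019 0.1828 0.1771] -6.76 tilt [-0.0217  0.0025] [ 0.22  0.15  0.91 -0.56  0.26  0.06] [ 0.6  0.4 -0.8] [-0.07 -0.05 -0.01] 0.37679199307961825
```

View pics/side6c.png

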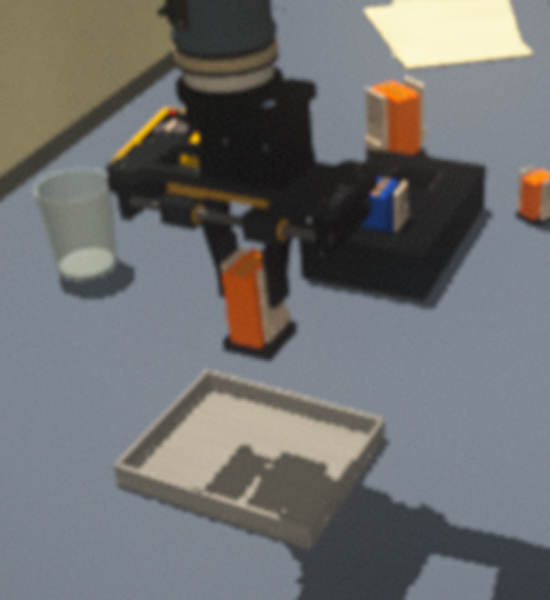

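The module (crop 255,300) hangs upright above the tray. I'll measure how far its underside is below the TCP.

```bash
python3 - <<'E'
from h import *
d=np.load('pics/side6.npy');P=cloud('side',d)
m=(np.linalg.norm(P[...,:2]-[.502,.183],axis=-1)<.045)&(P[...,2]>.04)&(P[...,2]<.2)
q=P[m]
print(m.sum(),np.percentile(q[:,2],[0.2,1,3,50,99]))
im=cv2.imread('pics/side6.png');h=cv2.cvtColor(im,cv2.COLOR_BGR2HSV)
o=m&(h[...,0]<14)&(h[...,1]>170)&(h[...,2]>90); q=P[o]
print(o.sum(),q.mean(0),np.percentile(q[:,2],[1,99]))
for lo in (.10,.12,.14,.16):
    s=q[(q[:,2]>lo)&(q[:,2]<lo+.02)]; print(lo,len(s),s.mean(0) if len(s) else '')
E
```

```text
1122 [0.11330117 0.11442799 0.11669653 0.163271   0.19866481]
439 [0.5008656  0.20143426 0.16306971] [0.12603635 0.18672126]
0.1 0 
0.12 79 [0.49960605 0.20553544 0.13227585]
0.14 105 [0.49952123 0.20548222 0.14996728]
0.16 118 [0.50057787 0.20521104 0.17012812]
```

Underside is about 63 mm below the TCP, so contact should come near TCP z = 0.067.

Request:
play_rows([
  {"dp":[2,5,-12],"turn":0},
  {"dp":[2,5,-20],"turn":0},
  {"dp":[2,4,-20],"turn":0},
  {"dp":[0,0,-15],"turn":0},
  {"dp":[0,0,-5],"turn":0},
])

```text
time_s: 7.95
position: [0.5089, 0.1929, 0.1011]
tcp_rot: [[0.126, 0.992, -0.021], [0.992, -0.126, 0.002], [-0.001, -0.021, -1.0]]
force: [-0.2, 0.5, -1.7]
opening: 0.376
```

```bash
python3 st.py
```

```text
7.95 [0.5089 0.1929 0.1011] -7.24 tilt [-0.0207  0.002 ] [-0.51  5.03  1.28  0.19 -6.84  0.  ] [-0.2  0.5 -1.7] [-0.05 -0.14  0.04] 0.37594000918373505
```

Request:
play_rows([
  {"dp":[0,3,-8],"turn":0},
  {"dp":[0,0,-8],"turn":0},
  {"dp":[0,0,-4],"turn":0},
  {"dp":[0,0,-2],"turn":0},
  {"dp":[0,0,0],"turn":0},
])

```text
time_s: 8.45
position: [0.5093, 0.1947, 0.0768]
tcp_rot: [[0.129, 0.991, -0.021], [0.992, -0.129, 0.002], [-0.001, -0.021, -1.0]]
force: [0.9, 0.7, -1.2]
opening: 0.374
```

```bash
python3 st.py
```

```text
8.45 [0.5093 0.1947 0.0768] -7.41 tilt [-0.0211  0.0019] [-0.06 -0.38 -0.2  -0.05 -0.01 -0.04] [ 0.9  0.7 -1.2] [-0.07 -0.11 -0.01] 0.3736369520307638
```

Request:
play_rows([
  {"dp":[0,0,-2],"turn":0},
  {"dp":[0,0,-2],"turn":0},
  {"dp":[0,0,-1],"turn":0},
  {"dp":[0,0,-1],"turn":0},
  {"dp":[0,0,0],"turn":0},
])

```text
time_s: 8.95
position: [0.5103, 0.195, 0.0718]
tcp_rot: [[0.129, 0.992, -0.018], [0.992, -0.129, 0.002], [0.0, -0.018, -1.0]]
force: [-0.1, -0.3, -0.6]
opening: 0.369
```

```bash
python3 st.py
```

```text
8.95 [0.5103 0.195  0.0718] -7.4 tilt [-0.018   0.0024] [ 0.06 -0.13 -0.11  0.13 -0.04 -0.04] [-0.1 -0.3 -0.6] [-0.02 -0.09  0.06] 0.36897559662438173
```

Request:
play_rows([
  {"dp":[0,0,-1],"turn":0},
  {"dp":[0,0,-1],"turn":0},
  {"dp":[0,0,-1],"turn":0},
  {"dp":[0,0,-1],"turn":0},
  {"dp":[0,0,0],"turn":0},
])

```text
time_s: 9.45
position: [0.5104, 0.1951, 0.0675]
tcp_rot: [[0.129, 0.992, -0.018], [0.992, -0.129, 0.002], [0.0, -0.018, -1.0]]
force: [-0.0, -0.6, -1.4]
opening: 0.376
```

```bash
python3 st.py;  python3 - <<'E'
from h import *
a,d=cap('side','side7'); 
cv2.imwrite('pics/side7c.png',cv2.resize(a[200:330,130:270],None,fx=4,fy=4,interpolation=cv2.INTER_CUBIC))
E
```

```text
9.45 [0.5104 0.1951 0.0675] -7.39 tilt [-0.0176  0.0024] [ 0.06  0.03 -0.05  0.05 -0.01  0.01] [-0.  -0.6 -1.4] [-0.01 -0.15 -0.03] 0.3760305024065627
```

View pics/side7c.png

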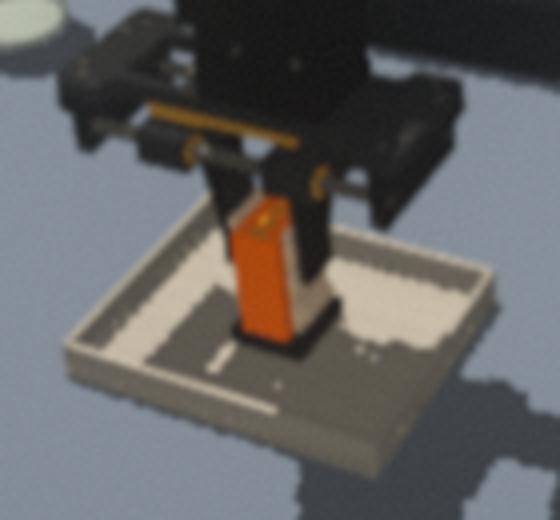

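The module is inside the tray near its middle (crop 275,290), very close to the floor but with no contact force yet. I'll creep on.

Request:
play_rows([
  {"dp":[0,0,-0.5],"turn":0},
  {"dp":[0,0,-0.5],"turn":0},
  {"dp":[0,0,-0.5],"turn":0},
  {"dp":[0,0,-0.5],"turn":0},
  {"dp":[0,0,0],"turn":0},
])

```text
time_s: 10.0
position: [0.5105, 0.1952, 0.0665]
tcp_rot: [[0.129, 0.992, -0.017], [0.992, -0.128, 0.003], [0.0, -0.017, -1.0]]
force: [0.5, -0.8, -1.2]
opening: 0.376
```

```bash
python3 st.py
```

```text
10.0 [0.5105 0.1952 0.0665] -7.38 tilt [-0.0171  0.0025] [-0.   -0.09  0.03 -0.01  0.08 -0.03] [ 0.5 -0.8 -1.2] [-0.1  -0.08  0.02] 0.3755189544760479
```

Request:
play_rows([
  {"dp":[0,0,-1],"turn":0},
  {"dp":[0,0,-1],"turn":0},
  {"dp":[0,0,-0.5],"turn":0},
  {"dp":[0,0,-0.5],"turn":0},
  {"dp":[0,0,0],"turn":0},
])

```text
time_s: 10.5
position: [0.5104, 0.1952, 0.0664]
tcp_rot: [[0.128, 0.992, -0.016], [0.992, -0.128, 0.003], [0.0, -0.016, -1.0]]
force: [-1.1, -0.3, 0.4]
opening: 0.375
```

```bash
python3 st.py
```

```text
10.5 [0.5104 0.1952 0.0664] -7.36 tilt [-0.0159  0.0025] [-0.   -0.11  0.14  0.02 -0.04  0.01] [-1.1 -0.3  0.4] [-0.1  -0.01  0.02] 0.3753516225236853
```

Request:
play_rows([
  {"dp":[0,0,-2],"turn":0},
  {"dp":[0,0,-2],"turn":0},
  {"dp":[0,0,-2],"turn":0},
  {"dp":[0,0,0],"turn":0},
  {"dp":[0,0,0],"turn":0},
])

```text
time_s: 11.0
position: [0.5109, 0.1954, 0.0666]
tcp_rot: [[0.127, 0.992, -0.013], [0.992, -0.127, 0.003], [0.001, -0.013, -1.0]]
force: [-0.2, -0.2, -1.7]
opening: 0.37
```

```bash
python3 st.py
```

```text
11.0 [0.5109 0.1954 0.0666] -7.32 tilt [-0.0129  0.0028] [-0.1   0.05  0.12 -0.11 -0.03 -0.05] [-0.2 -0.2 -1.7] [-0.01 -0.15 -0.01] 0.3703653014819286
```

Further downward commands no longer lower the TCP (0.0665, as predicted), so the module rests on the floor. I'll release it.

Request:
play_rows([
  {"dp":[0,0,0],"turn":0},
  {"dp":[0,0,0],"turn":0},
  {"dp":[0,0,0],"turn":0},
  {"dp":[0,0,0],"turn":0},
  {"dp":[0,0,0],"turn":0},
], claw=1)

```text
time_s: 11.5
position: [0.5109, 0.1955, 0.0647]
tcp_rot: [[0.128, 0.992, -0.014], [0.992, -0.128, 0.003], [0.001, -0.015, -1.0]]
force: [-0.2, -0.3, 0.7]
opening: 0.742
```

Request:
play_rows([
  {"dp":[0,0,0],"turn":0},
  {"dp":[0,0,0],"turn":0},
  {"dp":[0,0,0],"turn":0},
  {"dp":[0,0,0],"turn":0},
  {"dp":[0,0,0],"turn":0},
])

```text
time_s: 12.0
position: [0.511, 0.1955, 0.0645]
tcp_rot: [[0.128, 0.992, -0.014], [0.992, -0.128, 0.003], [0.001, -0.014, -1.0]]
force: [0.1, 0.7, -0.1]
opening: 0.996
```

```bash
python3 st.py;  python3 - <<'E'
from h import *
a,d=cap('side','side8'); 
cv2.imwrite('pics/side8c.png',cv2.resize(a[200:330,130:270],None,fx=4,fy=4,interpolation=cv2.INTER_CUBIC))
E
```

```text
12.0 [0.511  0.1955 0.0645] -7.34 tilt [-0.0142  0.0028] [ 0.    0.04 -0.   -0.06 -0.02 -0.09] [ 0.1  0.7 -0.1] [-0.03 -0.13  0.05] 0.9959694354933758
```

View pics/side8c.png

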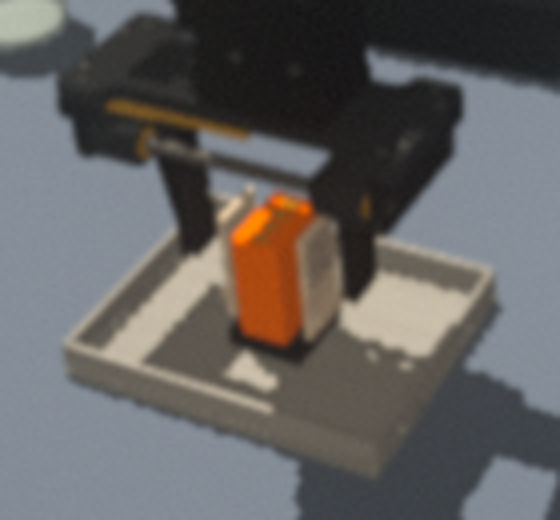

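The jaws are open, with a finger at crop (185,200) and (360,240). The module stands upright at (280,285) with its tabs sprung out. I'll retreat straight up and then aside for a clear view.

Request:
play_rows([
  {"dp":[0,0,8],"turn":0},
  {"dp":[0,0,15],"turn":0},
  {"dp":[0,0,25],"turn":0},
  {"dp":[0,0,30],"turn":0},
  {"dp":[0,0,30],"turn":0},
])

```text
time_s: 12.55
position: [0.5074, 0.1947, 0.1734]
tcp_rot: [[0.128, 0.991, -0.025], [0.992, -0.128, 0.001], [-0.002, -0.025, -1.0]]
force: [-0.1, -0.1, -0.6]
opening: 1.003
```

Request:
play_rows([
  {"dp":[0,0,30],"turn":0},
  {"dp":[0,20,30],"turn":0},
  {"dp":[0,30,20],"turn":0},
  {"dp":[0,40,0],"turn":0},
  {"dp":[0,40,0],"turn":0},
])

```text
time_s: 13.05
position: [0.5094, 0.3242, 0.2664]
tcp_rot: [[0.137, 0.991, -0.012], [0.991, -0.137, 0.003], [0.002, -0.012, -1.0]]
force: [-0.2, -0.1, -0.1]
opening: 1.003
```

Request:
play_rows([
  {"dp":[-20,40,0],"turn":0},
  {"dp":[-25,30,0],"turn":0},
  {"dp":[-15,15,0],"turn":0},
  {"dp":[0,0,0],"turn":0},
  {"dp":[0,0,0],"turn":0},
])

```text
time_s: 13.55
position: [0.4468, 0.4172, 0.2705]
tcp_rot: [[0.131, 0.991, -0.005], [0.991, -0.131, 0.008], [0.007, -0.006, -1.0]]
force: [0.6, -0.9, 0.8]
opening: 0.999
```

```bash
python3 st.py;  python3 - <<'E'
from h import *
a,d=cap('top','top9'); b,e=cap('side','side9')
cv2.imwrite('pics/both9.png',cv2.resize(np.vstack([a[80:270,40:440],b[80:270,60:460]]),None,fx=1.5,fy=1.5))
P=cloud('top',d);h=cv2.cvtColor(a,cv2.COLOR_BGR2HSV);z=P[...,2]
u=np.arange(512)[None]
o=(u>80)&(u<170)&(z>.03)&(z<.12)&(h[...,1]>150); q=P[o]
print(o.sum(),q.mean(0),np.percentile(q[:,2],[50,95]))
Q=cloud('side',e);h=cv2.cvtColor(b,cv2.COLOR_BGR2HSV)
c=np.array([.5105,.1955]);m=(np.linalg.norm(Q[...,:2]-c,axis=-1)<.06)&(Q[...,2]>.012)&(Q[...,2]<.12)
s=Q[m&(h[...,0]<14)&(h[...,1]>170)]
t=s[s[:,2]>.07];print('side orange top',t.mean(0),np.percentile(s[:,2],98))
m=(z>.06)&(u>110)&(u<160); 
t=P[m&(z>.072)&(z<.088)]; print('top plate+tabs',cv2.minAreaRect((t[:,:2]*1000).astype(np.float32)))
bl=(h:=cv2.cvtColor(a,cv2.COLOR_BGR2HSV))[...,0]; m=(bl>105)&(bl<130)&(h[...,1]>150)&(h[...,2]>60)&(u>250)&(u<300)&(z>.085); print('blue',P[m].mean(0) if m.any() else 'hid')
d0=np.load('pics/top0.npy');a0=cv2.imread('pics/top0.png');P0=cloud('top',d0);h=cv2.cvtColor(a0,cv2.COLOR_BGR2HSV);m=(h[...,0]>105)&(h[...,0]<130)&(h[...,1]>150)&(h[...,2]>60)&(u>250)&(u<300)&(P0[...,2]>.085);print('blue0',P0[m].mean(0))
E
```

```text
13.55 [0.4468 0.4172 0.2705] -7.52 tilt [-0.0053  0.0078] [ 1.16 -0.47  0.35  0.41  0.43  0.09] [ 0.6 -0.9  0.8] [ 0.02 -0.01 -0.01] 0.9990584961374047
387 [0.50625127 0.19025943 0.06749766] [0.07505315 0.0787203 ]
side orange top [0.49667769 0.19263634 0.07348067] 0.07409776027251473
top plate+tabs ((508.1820373535156, 187.41238403320312), (31.203577041625977, 50.89893341064453), 87.21566772460938)
blue [ 0.50207668 -0.14059526  0.09222592]
blue0 [ 0.50106248 -0.14039065  0.09689992]
```

View pics/both9.png

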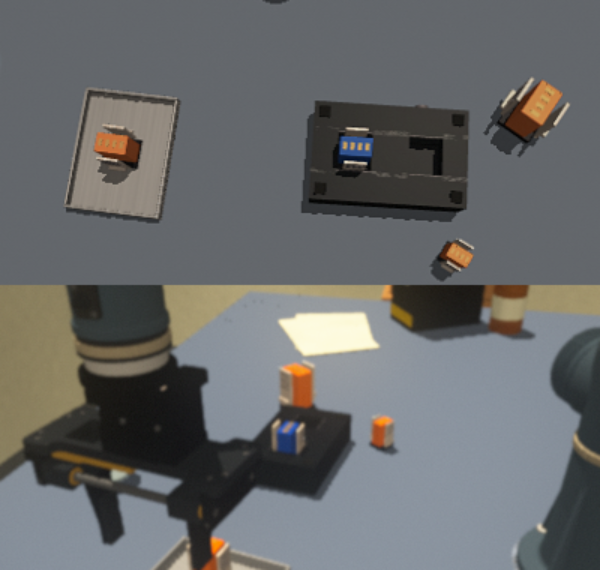

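Top view: the module stands upright with tabs out near the tray's middle at (117,148), its bay is empty at (425,155), and the blue one at (355,150) is in place. The gripper is clear of everything.

```bash
python3 -c "
from rig import bot
print(bot.hand_in())"
```

```text
the job is handed in; nothing more can be done
None
```

I unlatched the orange module, lifted it straight out of its bay, set it down upright in the tray and let go. I handed the job in at about 13.7 s; no verdict is reported.

- **Which module:** the orange module in the logger measured 41 x 27 mm on top, between the 56 x 35 mm and 33 x 21 mm ones lying on the bench.
- **Set-down:** in the last top view it stands upright, about 10 mm from the tray centre at most, with its top at about z 0.075–0.078 against 0.0765 expected. The tabs measured about 51 mm across, so they are sprung out. In the last side view the gripper partly hid it.
- **Blue module:** its position agrees within about 1 mm in x and y. Its mean height read 5 mm lower than at the start; I took that as depth noise, and it is inside the 15 mm limit.
- **Forces:** the wrist force stayed within a few newtons in every reading, and the gripper was clear of everything at the end.
- **Checks that disagreed or were weak:**
  - The closed gripper read about 33 mm, against 36 mm for fully pinched tabs, but the module came free without resistance.
  - Touch-down did not show clearly in the noisy force reading. I took it from the tool no longer going lower, at the predicted height. The tool sank about 2 mm when the jaws opened.

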